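# Find and mark the balance point of a vibrator bar

## Task

The long bar lies tail-down across the narrow fulcrum of the stand. Without lifting it off, gently slide it lengthwise over the fulcrum, head first, until it tips up and lies level by itself, balanced on the fulcrum alone; then set the saddle clip astride the bar, seated and directly above the fulcrum, to mark the balance point. Leave the bar balanced level with the clip on it, and leave the moulds, bowl and spatula alone.

Things in the scene. Friction and masses are not known exactly. Their poses are not given: they have to be found in the camera images.
- stand: Fixed steel balancing stand. Origin on the table under the middle of its fulcrum; x = the sliding direction (level, from the bar's plain tail towards its head), y across, z up. Base plate 250 x 70 x 8 mm, from x = -170 to +80 mm. The bar slides between pairs of low cheeks, 4 mm high and 23 mm apart, on the tops of the fulcrum and the tail rest.
- fulcrum (a point): Middle of the fulcrum's top when level, 60 mm above the table; axes as the stand. The fulcrum is a steel shoe, top 30 (x) x 38 mm (y), that rocks on a pivot pin 10 mm below this point, damped, and lightly sprung to level (1 N m/rad): the free bar tilts 1 degree for each 3 to 5 mm that its balance point is off the pivot, and settles within a second.
- tail_rest (a point): Middle of the top of the tail rest, a fixed plate 12 mm thick, 150 mm before the fulcrum (stand x = -150), 52 mm above the table: it carries the bar's low side at the start.
- nose_catch (a point): Middle of the top of the nose catch, a fixed plate 12 mm thick, 50 mm beyond the fulcrum (stand x = +50), 56 mm above the table. It catches the bar if it has been pushed too far and tips nose-down.
- bar_mid (a point): Centre of the 400 mm length of the loose aluminium bar (20 wide, 14 mm high, 0.30 kg), half-way up; x along the bar to its head, z up. At the start the bar slopes 3 degrees, tail down, with this point 95 to 115 mm before the fulcrum. The balance point is not known: 18 to 76 mm from here towards the head.
- bar_tail (a point): Centre of the bar's plain end face (20 x 14 mm), 200 mm from bar_mid in -x; same axes. 67 mm above the table when the bar is level, at least 9 mm lower when tail-down. A finger pushing here also holds the tail down by friction, hiding the tip: push in steps of under 10 mm and back off some 25 mm after each to see whether the tail rises.
- bar_head (a point): Centre of the grey head block fixed on the bar's +x end, 175 mm from bar_mid: 50 long x 36 wide x 34 mm high, its bottom flush with the bar's. Its weight is hidden, 35 to 225 g.
- clip_grip (a point): Centre of the grip fin of the white saddle clip (loose, 50 g, upright on the table), 38 mm above its underside. Fin 24 (x) x 12 thick (y) x 40 mm high, from 16 to 56 mm up. Saddle below 24 x 35 x 16 mm, with a channel 25 mm wide, 7 mm deep underneath, open along x, which lies along the bar when fitted. Seated on the level bar this point is 105 mm above the table.
- moulds: Bystander: stack of three clear chocolate moulds, 135 x 275 x 73 mm, origin at the middle of the underside.
- bowl: Bystander: steel bowl, 140 mm across, 70 mm high, origin at the middle of the underside.
- spatula: Bystander: spatula lying on the table, origin at the middle of its underside.
Things that resemble listed ones, but are neither listed nor needed, are in the scene too. Of the things that look like the part that bears clip_grip, take the one that is farthest to the robot's right at the start.

How it is judged:
By the outcome, as a careful person would: the job done as asked, in the order asked, and still so for the second after the job is handed in, with the robot touching nothing.
It also fails if it takes over 72 s, if anything falls off the work surface, if the arm or the gripper's body presses on something with over 40 N, if the wrist force passes 120 N, or if a joint passes its speed limit or range.

## Robot

A 6-joint arm with a two-finger parallel gripper is mounted at the origin on the work surface. World frame = base frame: x ahead of the robot, y to its left, z up, the work surface at z = 0. Lengths are in m, angles in degrees, forces in N, time in s.
With the tool pointing down it reaches from about 0.375 to 0.75 m from the base axis. Payload 9 kg.
Tool frame: the origin (TCP) lies where the fingers leave the gripper's body, on its centre line; the fingertips stand 73 mm ahead of it and the grasp point (between the pads) lies 54 mm ahead of it (robot.tip_reach is the distance from the TCP to the fingertips, in m); z points along the fingers, y is the direction in which the jaws open and shut (so a half turn about z gives the same grasp; the last joint's range is limited). The gripper opens to 85 mm and grips with 20 to 120 N. Pads are 22 mm wide; open, the fingers measure 114 mm over their backs; the gripper's body (76 mm by 85 mm) begins 54 mm behind the grasp point. The pads swing forward as they close: fully open they stand 13 mm farther back than shut.
Start: joints at [-78.249, 5.964, 5.575, 89.605, 0, 77.527], TCP at [0.246, -0.547, 0.304] pointing down, gripper open.
Joint ranges: [-171.21, 171.21], [-48.23, 106.86], [-62.78, 66.21], [-105.2, 120.99], [-86.42, 89.51], [-180, 180]. Speed limits (degrees/s): [127.2, 127.2, 147.25, 180, 180, 180].

## Interface

Orientations are given as [roll, pitch, yaw] about the fixed x, y, z axes, in that order (R = Rz(yaw) Ry(pitch) Rx(roll)).
In Python, from plant import robot gives the robot as it stands. Calls block until the motion is done:
- robot.move_pose(position, orientation): joint-space move of the TCP to a pose.
- robot.line_to(position, vel=0.15, rotation=None, guard=None): straight line of the TCP; rotation=None keeps the orientation; vel is the mean speed in m/s. With guard (N) it stops when the force on the tool has changed by that much, and returns True; else False.
- robot.goto_joints(angles): joint-space move.
- robot.set_gripper(opening): finger opening in m; the grip force is fixed at half the most; returns when the fingers have stopped.
- robot.pause(seconds).
- robot.ik(position, orientation): joint angles nearest the present ones, or None.
- robot.observe(): the state.
- robot.grab_frame(name): name is "scene" or "top"; returns the picture (384x512x3 uint8, blue, green, red); there is no depth.
- robot.get_calibration(name): a dict with "vertical_fov" (degrees; the focal length in pixels is half the picture's height over the tangent of half this angle, whatever the lens; pixels are square), "cx", "cy" (the principal point, pixels), "rvec" (rotation vector, rad) and "tvec" (3), from world to camera coordinates, as OpenCV has them. Camera axes: x right, y down, z forward; pixel columns grow to the right and rows downward; lengths in m; the calibration is good to about 2 mm. A picture is of the moment at which its call begins. get_calibration takes no time and is no camera call.
A pose or a line that the arm cannot do raises robot.IKError and nothing moves.
- robot.job_done(): hands the job in, once; it reports no verdict.
The state is a dict: "time": time; "q": joint angles; "qvel": joint speeds; "joint_torque": joint torques, N m; "tool_pos": TCP position; "tcp_rot": TCP orientation; "ft_force": force on the tool from outside, world axes, zero at the start; "torque": the same for the moment, N m; "gripper_width": finger opening in m.
Only numpy, scipy, OpenCV 4.12 (cv2) and the standard library are available. Lean on these libraries where they do the work, as an engineer would, in place of code of your own. Each camera call takes 0.05 s, during which the arm holds its last target. There are 200 camera calls.

## Working session

There is one attempt and no reset: what is moved stays moved. The work goes in short steps, each a Python script; the robot and the scene stay as the last script left them, time stands still between calls to the robot, and variables do not carry over. Pictures are saved under pics/ and viewed, about 8 in all and at most 12, crops included, and the job is handed in when it is done.

```bash
mkdir -p pics; ls
cat > h.py <<'E'
import numpy as np, cv2
from plant import robot
def cal(n):
    c=robot.get_calibration(n); f=192/np.tan(np.radians(c["vertical_fov"]/2))
    K=np.array([[f,0,c["cx"]],[0,f,c["cy"]],[0,0,1.]]); R=cv2.Rodrigues(np.array(c["rvec"],float))[0]
    return K,R,np.array(c["tvec"],float).ravel(),c
def ray(n,u,v):
    K,R,t,c=cal(n); d=R.T@np.linalg.inv(K)@[u,v,1]; return -R.T@t,d
def at_z(n,u,v,z):
    o,d=ray(n,u,v); return o+d*(z-o[2])/d[2]
def proj(n,p):
    K,R,t,c=cal(n); q=K@(R@np.asarray(p,float)+t); return q[:2]/q[2]
E
python3 - <<'E'
from h import *
for n in("scene","top"):
    f=robot.grab_frame(n); cv2.imwrite(f"pics/{n}0.png",f); K,R,t,c=cal(n); print(n,c,-R.T@t,K[0,0])
a=cv2.imread("pics/scene0.png");b=cv2.imread("pics/top0.png")
cv2.imwrite("pics/s0.png",cv2.resize(a,(800,600),interpolation=cv2.INTER_CUBIC));cv2.imwrite("pics/t0.png",cv2.resize(b,(800,600),interpolation=cv2.INTER_CUBIC))
E
```

```text
pics
scene {'vertical_fov': 51.29587379513274, 'cx': 259.016293024472, 'cy': 193.14236105724135, 'rvec': array([ 1.63678186,  1.73962008, -0.82967249]), 'tvec': array([ 0.02480374, -0.30280085,  1.67740984])} [1.50101336 0.05178109 0.80640248] 399.875996627161
top {'vertical_fov': 47.93737504100004, 'cx': 245.96875022321893, 'cy': 188.54229032057796, 'rvec': array([ 2.16514942, -2.17847293,  0.05999009]), 'tvec': array([0.03449788, 0.57558081, 1.17741338])} [0.48362926 0.00535669 1.21854818] 431.8741032638899
```

View pics/s0.png

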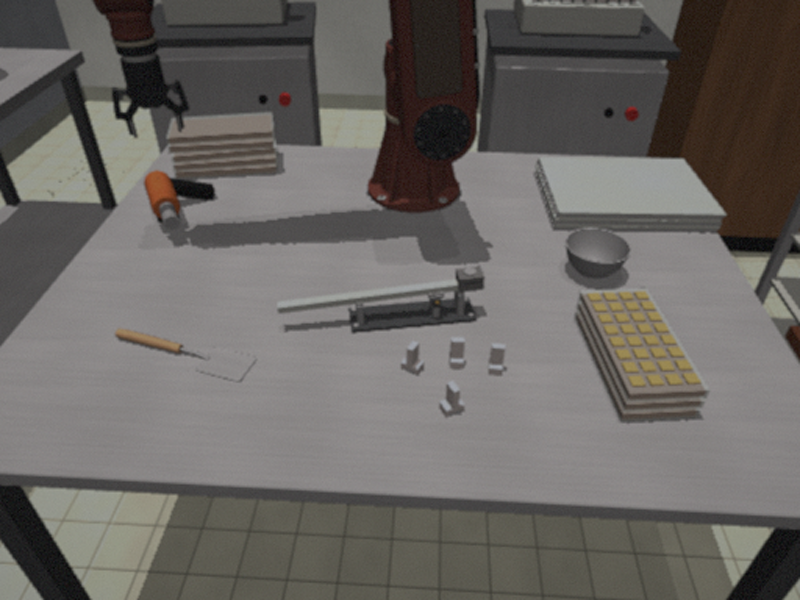

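View pics/t0.png

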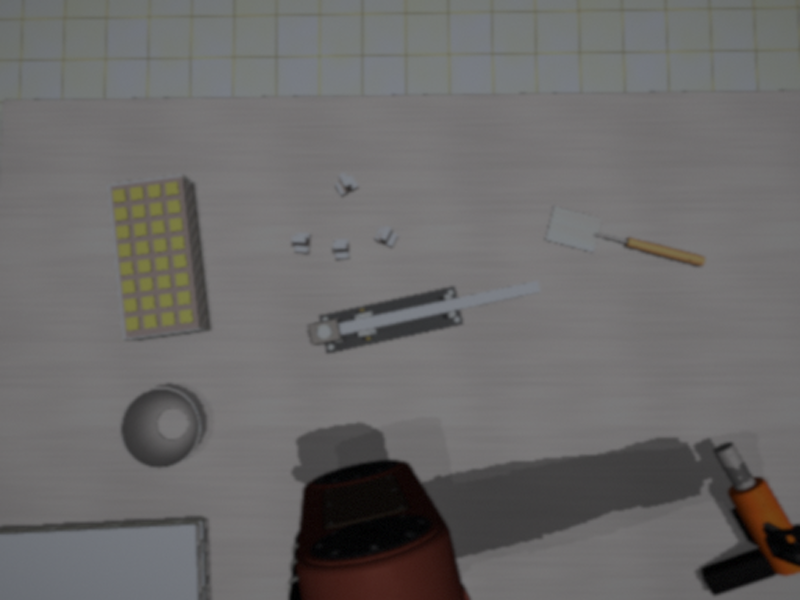

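Both pictures show the bar tail to the robot's right and its head at 800-px top (323,332). There are four clip look-alikes, in top-view pixels (347,183), (301,242), (341,249) and (387,236); in the scene view they are (452,398), (497,358), (457,350) and (413,357). The farthest to the robot's right (-y, right in the top view, left in the scene view) is top (387,236) = scene (413,357). I'll confirm that in an enlarged crop.

Run:
```python
import cv2,numpy as np
a=cv2.imread("pics/scene0.png")[165:265,170:330];b=cv2.imread("pics/top0.png")[105:235,185:355]
a=cv2.resize(a,(640,400),interpolation=cv2.INTER_CUBIC);b=cv2.resize(b,None,fx=4.6,fy=4.6,interpolation=cv2.INTER_CUBIC)
print(b.shape)
b=cv2.convertScaleAbs(b,alpha=1.4)
cv2.imwrite("pics/cs.png",a);cv2.imwrite("pics/ct.png",b)
from h import *
s=512/800
for u,v in [(347,183),(301,242),(341,249),(387,236)]: print(at_z("top",u*s,v*s,.056))
```

```text
(598, 782, 3)
[0.76982793 0.09464535 0.056     ]
[0.66618305 0.17506822 0.056     ]
[0.65328719 0.10522127 0.056     ]
[0.67541148 0.02505401 0.056     ]
```

View pics/ct.png

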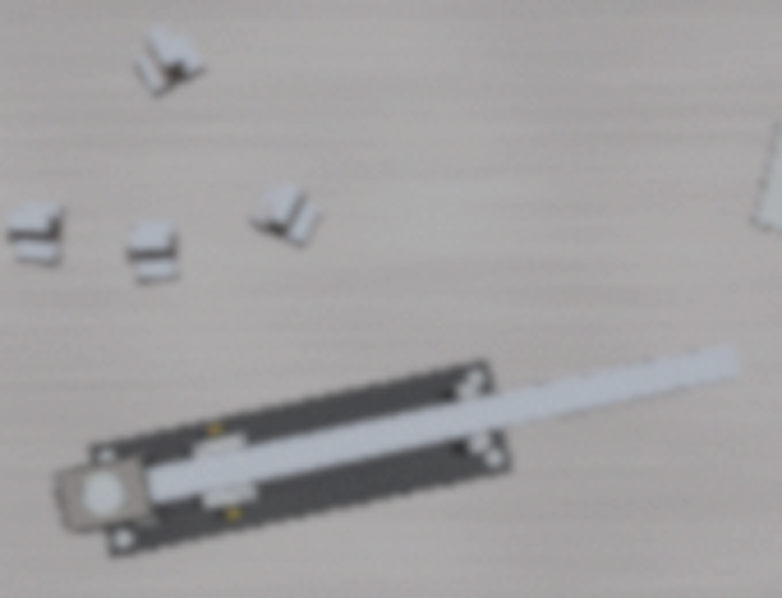

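View pics/cs.png

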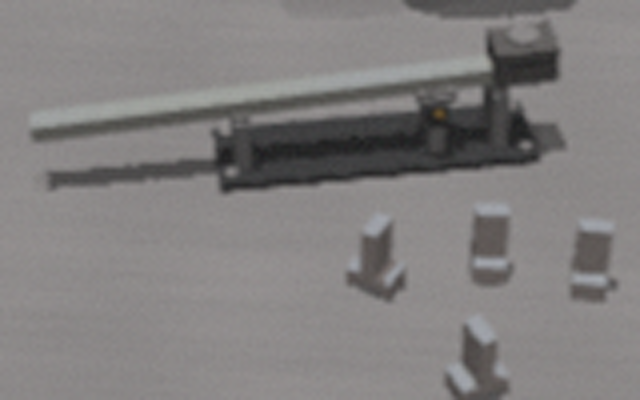

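The crops confirm it: the wanted clip is the one at top crop (285,212) / scene crop (377,255), rightmost of the four and upright. Next I'll fit the clip silhouette, the stand corners and the bar.

```bash
cat > fit.py <<'E'
from h import *
from scipy.optimize import least_squares, differential_evolution
def rz(a): c,s=np.cos(a),np.sin(a); return np.array([[c,-s],[s,c]])
def projs(n,P):
    K,R,t,c=cal(n); q=(R@np.asarray(P,float).T).T+t; q=q@K.T; return q[:,:2]/q[:,2:]
def box(x0,x1,y0,y1,z0,z1): return np.array([[x,y,z] for x in(x0,x1) for y in(y0,y1) for z in(z0,z1)])
CLIP=[box(-.012,.012,-.0175,.0175,0,.016),box(-.012,.012,-.006,.006,.016,.056)]
def place(P,x,y,a,z=0): Q=P.copy(); Q[:,:2]=P[:,:2]@rz(a).T+[x,y]; Q[:,2]+=z; return Q
S=6
def rend(n,boxes,pose,win):
    x0,y0,w,h=win; m=np.zeros((h*S,w*S),np.uint8)
    for b in boxes:
        p=(projs(n,place(b,*pose))-[x0,y0]+.5)*S
        cv2.fillConvexPoly(m,cv2.convexHull(np.round(p*16-8).astype(np.int32)),1,shift=4)
    return cv2.resize(m.astype(np.float32),(w,h),interpolation=cv2.INTER_AREA)
E
python3 - <<'E'
from fit import *
T=lambda u,v:((u+.5)/4.6-.5+185,(v+.5)/4.6-.5+105)
cor=[(92,445),(488,360),(510,468),(113,555)]
W=np.array([at_z("top",*T(*c),.008)[:2] for c in cor]);print(W, np.linalg.norm(np.diff(np.vstack([W,W[:1]]),axis=0),axis=1))
# model: head side (+80) left; 
M=np.array([[.08,-.035],[-.17,-.035],[-.17,.035],[.08,.035]])
best=None
for sg in(1,-1):
    N=M*[1,sg]
    r=least_squares(lambda p:(N@rz(p[2]).T+p[:2]-W).ravel(),[.57,.1,1.5])
    if best is None or r.cost<best.cost: best=r
print("stand",best.x,np.degrees(best.x[2]),best.fun*1000)
x,y,a=best.x
for p in [[0,-.019,.06],[0,.019,.06]]: pass
B=place(box(-.17,.08,-.035,.035,0,.008),x,y,a)
print("scene base corners in cs crop",(projs("scene",B[1::2])-[170,165])*4)
print("fulcrum in ct crop",(projs("top",place(box(-.015,.015,-.019,.019,.06,.06)[::2],x,y,a))-[185,105])*4.6)
# clip
wins={"top":(235,135,27,28),"scene":(252,212,26,32)}
obs={}
for n,(x0,y0,w,h) in wins.items():
    f=cv2.imread(f"pics/{n}0.png")[y0:y0+h,x0:x0+w].astype(float)
    bg=np.median(f.reshape(-1,3),axis=0); d=np.abs(f-bg).max(2); obs[n]=np.clip((d-8)/14,0,1)
def cost(p): return sum(np.abs(rend(n,CLIP,p,wins[n])-obs[n]).sum()/obs[n].sum() for n in wins)
r=differential_evolution(cost,[(.64,.71),(0,.05),(0,np.pi)],seed=1,popsize=20,maxiter=80)
print("clip",r.x,np.degrees(r.x[2]),r.fun)
for da in(-90,-45,0,45,90): print(da,cost([r.x[0],r.x[1],r.x[2]+np.radians(da)]))
o=[]
for n in wins:
    f=cv2.imread(f"pics/{n}0.png"); x0,y0,w,h=wins[n]; c=cv2.resize(f[y0:y0+h,x0:x0+w],None,fx=12,fy=12,interpolation=cv2.INTER_CUBIC)
    for b in CLIP:
        p=(projs(n,place(b,*r.x))-[x0,y0]+.5)*12
        for i in range(8):
            for j in range(i):
                if bin(i^j).count("1")==1: cv2.line(c,tuple(p[i].astype(int).tolist()),tuple(p[j].astype(int).tolist()),(0,0,255),1)
    o.append(cv2.copyMakeBorder(c,0,400-c.shape[0],0,0,cv2.BORDER_CONSTANT))
cv2.imwrite("pics/clipfit.png",np.hstack(o))
E
```

```text
[[ 0.54160036  0.14777376]
 [ 0.59199893 -0.09444793]
 [ 0.52599919 -0.10692158]
 [ 0.47454261  0.13482847]] [0.2474093  0.06716813 0.24716566 0.06829585]
stand [0.52432629 0.06435582 1.77689643] 101.80866594741275 [ 0.61367454  2.05151856  1.37613172 -0.43590703 -1.14267915 -2.28733892
 -0.84712711  0.67172739]
scene base corners in cs crop [[219.89597417 185.51536344]
 [212.51231269 127.89166855]
 [541.40189645 156.23338654]
 [520.77616735 101.19653033]]
fulcrum in ct crop [[240.66086958 430.47288995]
 [254.23660175 494.14178998]
 [190.47990462 441.29167727]
 [203.92281192 504.98028444]]Traceback (most recent call last):
  File "<stdin>", line 25, in <module>
    return fun(*args, **kwargs)
    ret = solver.solve()
    next(self)
    ~~~~^^^^^^
    energy = self.func(parameters)
    return self.f(x, *self.args)
           ~~~~~~^^^^^^^^^^^^^^^
  File "<stdin>", line 24, in cost
  File "<stdin>", line 24, in <genexpr>
  File "fit.py", line 13, in rend
    p=(projs(n,place(b,*pose))-[x0,y0]+.5)*S
       ~~~~~^^^^^^^^^^^^^^^^^^
  File "fit.py", line 5, in projs
    K,R,t,c=cal(n); q=(R@np.asarray(P,float).T).T+t; q=q@K.T; return q[:,:2]/q[:,2:]
            ~~~^^^
  File "h.py", line 4, in cal
    c=robot.get_calibration(n); f=192/np.tan(np.radians(c["vertical_fov"]/2))
ValueError: time passes only in moves, steps and waits
```

```bash
sed -i 's/^def cal/from functools import lru_cache\n@lru_cache(None)\ndef cal/' h.py
cat > fitclip.py <<'E'
from fit import *
wins={"top":(235,135,27,28),"scene":(252,212,26,32)}
obs={}
for n,(x0,y0,w,h) in wins.items():
    f=cv2.imread(f"pics/{n}0.png")[y0:y0+h,x0:x0+w].astype(float)
    bg=np.median(f.reshape(-1,3),axis=0); d=np.abs(f-bg).max(2); obs[n]=np.clip((d-8)/14,0,1)
def cost(p): return sum(np.abs(rend(n,CLIP,p,wins[n])-obs[n]).sum()/obs[n].sum() for n in wins)
r=differential_evolution(cost,[(.64,.71),(0,.05),(0,np.pi)],seed=1,popsize=20,maxiter=80)
print("clip",r.x,np.degrees(r.x[2]),r.fun)
for da in(-90,-45,0,45,90): print(da,cost([r.x[0],r.x[1],r.x[2]+np.radians(da)]))
o=[]
for n in wins:
    f=cv2.imread(f"pics/{n}0.png"); x0,y0,w,h=wins[n]; c=cv2.resize(f[y0:y0+h,x0:x0+w],None,fx=12,fy=12,interpolation=cv2.INTER_CUBIC)
    for b in CLIP:
        p=(projs(n,place(b,*r.x))-[x0,y0]+.5)*12
        for i in range(8):
            for j in range(i):
                if bin(i^j).count("1")==1: cv2.line(c,tuple(p[i].astype(int).tolist()),tuple(p[j].astype(int).tolist()),(0,0,255),1)
    o.append(cv2.copyMakeBorder(c,0,400-c.shape[0],0,0,cv2.BORDER_CONSTANT))
cv2.imwrite("pics/clipfit.png",np.hstack(o))
# bar tail: ct corners of tail end, top face; heights ~ tail rest 52mm at -150, slope 3deg
T=lambda u,v:((u+.5)/4.6-.5+185,(v+.5)/4.6-.5+105)
for z in(.058,): print("tail top corners",at_z("top",*T(736,344),z),at_z("top",*T(741,373),z))
print("bar near head mid", at_z("top",*T(150,485),.077))
sx,sy,a=.52433,.06436,1.7769
for n,off,k in(("top",(185,105),4.6),("scene",(170,165),4)):
    print(n,(projs(n,place(np.array([[-.15,0,.052],[0,0,.06],[.05,0,.056],[-.15,.019,.056],[0,.019,.064],[-.305,0,.058]]),sx,sy,a))-off)*k)
E
python3 fitclip.py
```

```text
clip [0.67806059 0.02769638 2.67630541] 153.34100486633696 1.5159310604013374
-90 1.8169708765226584
-45 1.7859115567271602
0 1.5159310604013374
45 1.7577461272568864
90 1.8169708765226584
tail top corners [ 0.59585459 -0.23500436  0.058     ] [ 0.57883933 -0.23752112  0.058     ]
bar near head mid [0.51506487 0.10617632 0.077     ]
top [[472.68788217 414.33885997]
 [222.30738249 467.67419782]
 [139.21587013 485.89424402]
 [480.26959005 445.64049717]
 [228.74311778 499.425318  ]
 [733.14596575 357.74006932]]
scene [[239.8692818  109.34720407]
 [434.4798027   84.53219888]
 [497.84425705  83.2543639 ]
 [237.37563469  90.02111466]
 [430.0980569   65.66001935]
 [ 31.97634522 120.75180544]]
```

View pics/clipfit.png

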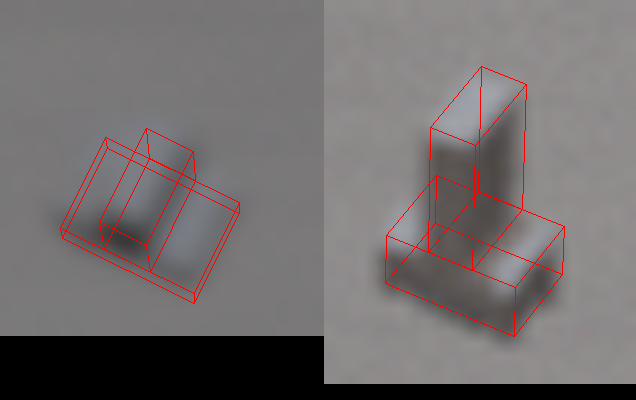

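The fit overlay matches the clip in both views to about 2 mm, with yaw about 153°. The bar tail is at stand x ≈ -307 with bar_mid at -107, inside the expected range, and lateral error is about 0. Next I'll write a tilt gauge from the scene image and check it against the known 3° start, then check reachability.

```bash
cat > tilt.py <<'E'
from fit import *
SX,SY,SA=.52433,.06436,1.7769
def st(x,y,z): # stand -> world
    p=rz(SA)@[x,y]+[SX,SY]; return np.array([p[0],p[1],z])
def edge(s,t,h=.024,y=-.010):
    t=np.radians(t); return st(s*np.cos(t)-h*np.sin(t), y, .05+s*np.sin(t)+h*np.cos(t))
def rows(img,c0,c1,guess):
    g=cv2.GaussianBlur(img,(0,0),.8).astype(float).sum(2); out=[]
    for c in range(c0,c1):
        r0=guess(c); d=g[:-1,c]-g[1:,c]; lo=int(r0)-6; seg=d[lo:lo+13]; k=int(seg.argmax())
        if 0<k<12 and seg[k]>15:
            a,b,e=seg[k-1:k+2]; out.append((c,lo+k+.5+.5*(a-e)/(a-2*b+e)))
    return np.array(out)
def tilt(img,c0=195,c1=272):
    S=np.linspace(-.30,.02,30)
    line=lambda t:np.array([proj("scene",edge(s,t)) for s in S])
    def pred(t): L=line(t); o=L[:,0].argsort(); return lambda c:np.interp(c,L[o,0],L[o,1])
    P=rows(img,c0,c1,pred(1.5))
    for _ in range(3):
        k=np.polyfit(P[:,0],P[:,1],1); r=P[:,1]-np.polyval(k,P[:,0]); P=P[np.abs(r)<max(.35,2*np.std(r))]
    k=np.polyfit(P[:,0],P[:,1],1)
    ts=np.linspace(-3,5,81); cc=np.arange(c0,c1)
    sl=[np.polyfit(cc,pred(t)(cc),1)[0] for t in ts]
    o=np.argsort(sl); m=(c0+c1)/2
    of=[pred(t)(200) for t in ts]; oo=np.argsort(of)
    return np.interp(k[0],np.array(sl)[o],ts[o]),np.interp(np.polyval(k,200),np.array(of)[oo],ts[oo]),len(P),np.std(P[:,1]-np.polyval(k,P[:,0]))
E
python3 - <<'E'
from tilt import *
print("tilt0 slope/offset",tilt(cv2.imread("pics/scene0.png")))
print(robot.observe()["tcp_rot"])
for yaw in(101.8,-78.2):
  for p in(st(-.36,0,.2),st(-.36,0,.113),st(-.22,0,.113),st(0,0,.16),st(0,0,.25)): q=robot.ik(p,[180,0,yaw]); print(yaw,p.round(3),None if q is None else np.round(q,0))
for yaw in(153.3,-26.7): print(yaw,robot.ik([.678,.028,.094],[180,0,yaw]))
E
```

```text
tilt0 slope/offset (np.float64(3.041516516435598), np.float64(2.4813943082927117), 75, np.float64(0.051844545716264456))
[-1.79935853e+02 -1.42650988e-02  2.42232404e+01]
101.8 [ 0.598 -0.288  0.2  ] [-37.  17.   8.  80.   0.  41.]
101.8 [ 0.598 -0.288  0.113] [-37.  20.   1.  72.   0.  41.]
101.8 [ 0.569 -0.151  0.113] [-28.   7. -13.  70.   0.  51.]
101.8 [0.524 0.064 0.16 ] [ -7.  -5. -21.  75.   0.  71.]
101.8 [0.524 0.064 0.25 ] [ -7.  -7. -13.  84.   0.  71.]
-78.2 [ 0.598 -0.288  0.2  ] [ -37.   17.    8.   80.    0. -139.]
-78.2 [ 0.598 -0.288  0.113] [ -37.   20.    1.   72.    0. -139.]
-78.2 [ 0.569 -0.151  0.113] [ -28.    7.  -13.   70.    0. -129.]
-78.2 [0.524 0.064 0.16 ] [  -7.   -5.  -21.   75.    0. -109.]
-78.2 [0.524 0.064 0.25 ] [  -7.   -7.  -13.   84.    0. -109.]
153.3 [-8.64557409 23.15169691  3.438361   70.28666409  0.         18.05442591]
-26.7 [  -8.64557409   23.15169691    3.438361     70.28666409    0.
 -161.94557409]
```

```bash
cat > push.py <<'E'
from tilt import *
Z=.115
def push(x,vel=.06):
    g=robot.line_to(st(x-.012,0,Z),vel=.12); h=robot.line_to(st(x,0,Z),vel=.04,guard=25)
    f=robot.observe()["ft_force"]; robot.line_to(st(x-.025,0,Z),vel=.12); robot.pause(.7)
    im=robot.grab_frame("scene"); t=tilt(im); o=robot.observe()
    print(f"x {x:.4f} hit {h} f {np.round(f,1)} tilt {t[0]:.2f} off {t[1]:.2f} n {t[2]} time {o['time']:.1f}",flush=True); return t[0],im
E
python3 - <<'E'
from push import *
robot.set_gripper(0)
robot.move_pose(st(-.36,0,.2),[180,0,101.8]); robot.line_to(st(-.345,0,Z),vel=.2)
print(robot.observe()["time"],robot.observe()["gripper_width"])
x=-.312
for i in range(12):
    t,im=push(x)
    if t<2.6: break
    x+=.008
cv2.imwrite("pics/p1.png",im)
E
```

```text
3.1 -6.478443043698733e-05
x -0.3120 hit False f [ 0.9 -1.4  0.3] tilt -0.68 off 0.17 n 70 time 5.0
```

Run:
```python
import cv2
a=cv2.imread("pics/p1.png")[140:240,165:325]
cv2.imwrite("pics/p1c.png",cv2.resize(a,(640,400),interpolation=cv2.INTER_CUBIC))
```

```text
(no output)
```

View pics/p1c.png

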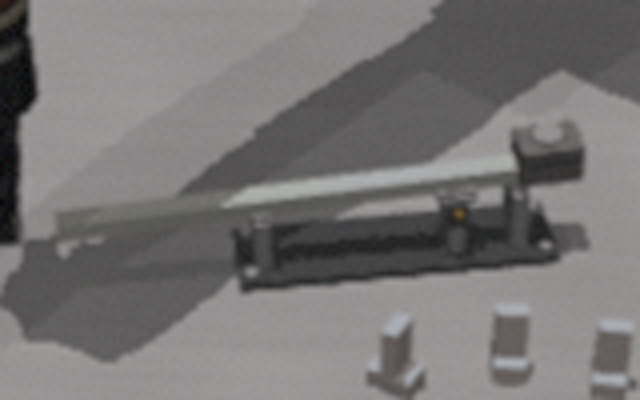

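The picture shows the bar still tail-down. The arm's shadow covers its tail half, crop columns below 235, and fools the gauge. I'll restrict the gauge to the lit columns.

Run:
```python
from tilt import *
for f in("scene0","p1"):
    im=cv2.imread(f"pics/{f}.png")
    for c in((226,272),(230,284),(235,284),(245,284),(195,272)): print(f,c,np.round(tilt(im,*c),3))
```

```text
scene0 (226, 272) [ 3.025  2.472 44.     0.048]
scene0 (230, 284) [ 3.087  2.504 52.     0.057]
scene0 (235, 284) [ 3.122  2.534 47.     0.055]
scene0 (245, 284) [ 3.141  2.551 37.     0.054]
scene0 (195, 272) [3.042e+00 2.481e+00 7.500e+01 5.200e-02]
p1 (226, 272) [ 3.122  2.528 45.     0.056]
p1 (230, 284) [ 3.184  2.563 53.     0.064]
p1 (235, 284) [ 3.235  2.607 48.     0.062]
p1 (245, 284) [ 3.294  2.659 38.     0.062]
p1 (195, 272) [-0.683  0.172 70.     1.153]
```

```bash
sed -i 's/c0=195,c1=272/c0=245,c1=286/' tilt.py
python3 - <<'E'
from push import *
x=-.304
for i in range(10):
    t,im=push(x)
    if t<2.7: break
    x+=.008
cv2.imwrite("pics/p2.png",im)
E
```

```text
x -0.3040 hit False f [-0.4 -0.8  1.2] tilt 3.24 off 2.63 n 40 time 6.9
x -0.2960 hit False f [-0.3 -0.2  0.1] tilt 3.28 off 2.68 n 41 time 8.8
x -0.2880 hit False f [ 0.2 -0.4  0.2] tilt 3.29 off 2.69 n 41 time 10.6
x -0.2800 hit False f [ 0.2 -1.2  0.1] tilt 3.32 off 2.72 n 40 time 12.5
x -0.2720 hit False f [ 0.5 -0.9  0.9] tilt 2.12 off 1.56 n 41 time 14.4
```

Run:
```python
from push import *
print(np.round(tilt(robot.grab_frame("scene")),2))
t,im=push(-.2685)
robot.pause(.3); im=robot.grab_frame("scene"); print(np.round(tilt(im),2))
t2,im=push(-.2665)
robot.pause(.3); im=robot.grab_frame("scene"); print(np.round(tilt(im),2)); cv2.imwrite("pics/p3.png",im)
```

```text
[ 2.11  1.56 41.    0.05]
x -0.2685 hit False f [ 0.3  0.4 -0.4] tilt 1.12 off 0.57 n 41 time 16.3
[ 1.16  0.6  41.    0.06]
x -0.2665 hit False f [-0.2  0.   0.4] tilt 0.73 off 0.16 n 41 time 18.5
[ 0.71  0.14 41.    0.07]
```

Run:
```python
from push import *
push(-.2648)
robot.line_to(st(-.31,0,.16),vel=.2)
robot.line_to(st(-.36,0,.22),vel=.25)
im=robot.grab_frame("scene"); cv2.imwrite("pics/p4.png",im)
for c in((245,286),(210,286)): print(np.round(tilt(im,*c),2))
robot.set_gripper(.085)
print(robot.observe()["time"])
```

```text
x -0.2648 hit False f [-0.   0.6  0.3] tilt 0.27 off -0.30 n 41 time 20.7
[ 0.25 -0.32 39.    0.07]
[ 0.29 -0.29 72.    0.1 ]
22.35
```

The bar's tilt has changed by 3.0° from the 3° start, so it is level. Now I'll fetch the clip.

Run:
```python
from push import *
c=np.array([.6775,.0275]); 
robot.move_pose([*c,.18],[180,0,153.3]); robot.set_gripper(.05)
robot.line_to([*c,.095],vel=.15,guard=15)
robot.set_gripper(0); print(robot.observe()["gripper_width"],robot.observe()["tool_pos"],robot.observe()["time"])
robot.line_to([*c,.24],vel=.2)
robot.move_pose(st(0,0,.24),[180,0,101.8]); robot.line_to(st(0,0,.205),vel=.15)
robot.pause(.3)
im=robot.grab_frame("scene"); cv2.imwrite("pics/h.png",im); o=robot.observe(); print(o["tool_pos"],st(0,0,0),o["ft_force"],o["time"])
a=im[120:230,200:340]; cv2.imwrite("pics/hc.png",cv2.resize(a,(770,605)[:2],interpolation=cv2.INTER_CUBIC)[:600])
P=CLIP; off=.205-.055-.040+.001
o2=cv2.resize(a,None,fx=5.5,fy=5.5,interpolation=cv2.INTER_CUBIC)
for b in CLIP:
    p=(projs("scene",place(b,SX,SY,SA,.205-.095))-[200,120]+.5)*5.5
    for i in range(8):
        for j in range(i):
            if bin(i^j).count("1")==1: cv2.line(o2,tuple(p[i].astype(int).tolist()),tuple(p[j].astype(int).tolist()),(0,0,255),1)
p=(projs("scene",place(box(-.015,.015,-.019,.019,.06,.06),SX,SY,SA))-[200,120]+.5)*5.5
for q in p: cv2.circle(o2,tuple(q.astype(int).tolist()),2,(255,0,0),-1)
cv2.imwrite("pics/hc.png",o2[:600])
```

```text
0.011156122666997953 [0.678163  0.0274282 0.0962397] 25.175
[0.52466219 0.0643237  0.2056572 ] [0.52433 0.06436 0.     ] [-0.48259106 -0.28460497 -0.87511364] 27.6667
```

View pics/hc.png

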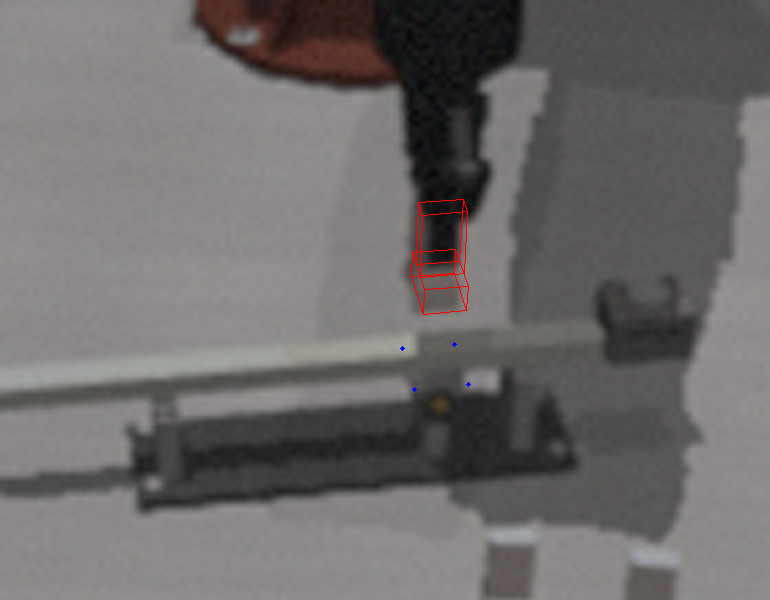

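The clip is held upright over the bar and the bar is still level. The fulcrum pin at (440,404) is where the model predicts it. I'll check the clip's offset along the bar from the saddle's edges before lowering.

Run:
```python
from tilt import *
im=cv2.imread("pics/h.png").astype(int).sum(2)
for r in range(166,179): print(r,im[r,270:292])
p=projs("scene",place(CLIP[0],SX,SY,SA,.110)); print(p.round(1))
```

```text
166 [384 395 398 377 310 225 207 169  88  65  56  42 130 275 376 397 403 400
 398 396 394 394]
167 [391 402 395 346 251 218 212 176 109  85  88 105 159 287 382 400 394 405
 403 407 401 401]
168 [395 398 386 319 230 240 234 212 174 178 195 197 225 339 397 405 399 395
 390 390 405 400]
169 [392 399 371 306 225 248 271 261 264 272 262 270 304 374 406 399 401 401
 402 396 402 404]
170 [394 399 374 319 246 261 301 304 295 311 298 296 327 373 398 399 396 395
 405 402 407 403]
171 [390 395 394 368 288 272 307 307 305 299 303 306 300 346 382 395 395 397
 399 396 400 391]
172 [398 389 398 385 324 276 302 294 288 285 289 282 290 334 386 400 398 392
 397 388 396 390]
173 [385 396 388 388 348 284 266 279 280 276 272 276 273 341 391 394 392 393
 395 394 392 391]
174 [393 393 396 391 357 297 273 272 272 279 277 273 277 333 394 395 388 390
 396 390 387 389]
175 [395 391 396 397 359 299 281 267 271 282 273 279 290 343 395 390 398 387
 393 398 390 395]
176 [398 394 402 396 371 316 302 313 327 330 333 335 340 366 392 389 402 395
 396 391 398 392]
177 [390 393 405 400 397 377 366 375 390 397 391 398 400 397 401 403 397 394
 396 396 394 387]
178 [387 390 395 392 397 398 396 391 401 392 400 400 396 394 397 396 391 397
 388 384 387 382]
[[276.4 176.6]
 [276.6 172.2]
 [274.3 169.8]
 [274.5 165.5]
 [284.4 176. ]
 [284.7 171.5]
 [282.1 169.2]
 [282.3 164.9]]
```

Run:
```python
from tilt import *
def yel(n,win,name):
    x0,x1,y0,y1=win; im=cv2.imread(f"pics/{name}.png").astype(float)[y0:y1,x0:x1]; w=np.clip(im[...,1:].mean(2)-im[...,0]-18,0,None)
    nn,l,s,_=cv2.connectedComponentsWithStats((w>0).astype(np.uint8))
    for i in range(1,nn):
        m=w*(l==i); 
        if m.sum()>40: yy,xx=np.mgrid[y0:y1,x0:x1]; print(name,n,(m*xx).sum()/m.sum(),(m*yy).sum()/m.sum(),m.sum())
yel("scene",(270,290,180,205),"scene0");yel("scene",(270,290,180,205),"h");yel("top",(220,245,190,222),"top0")
for y in(-.019,-.022,-.025): print(y,proj("scene",st(0,y,.05)),proj("top",st(0,y,.05)),proj("top",st(0,-y,.05)))
```

```text
scene0 scene 279.37931034482756 192.97931034482758 72.5
-0.019 [279.65482955 192.49305169] [232.06177043 199.94308084] [234.97407017 213.66858145]
-0.022 [279.8413787  193.09947159] [231.83249238 198.86250661] [235.20463084 214.75520058]
-0.025 [280.02864039 193.70820774] [231.60330776 197.78237271] [235.43528578 215.842264  ]
```

Relative to the fulcrum pin, the clip sits about 4 mm towards the tail in hand, so I'll shift it +4 mm and lower it with a guard. The seated TCP height should be about 0.163; if it landed on the legs it would stop at about 0.170.

Run:
```python
from push import *
im=cv2.imread("pics/p4.png")
L=np.array([proj("scene",edge(s,0)) for s in np.linspace(-.1,.05,20)])
P=rows(im,268,286,lambda c:np.interp(c,L[:,0],L[:,1])); print("bar row resid",np.mean(P[:,1]-np.interp(P[:,0],L[:,0],L[:,1])))
robot.line_to(st(.004,0,.19),vel=.1)
h=robot.line_to(st(.004,0,.176),vel=.05,guard=4); o=robot.observe(); print(h,o["tool_pos"],o["ft_force"])
if not h:
    h=robot.line_to(st(.004,0,.1625),vel=.015,guard=4); o=robot.observe(); print(h,o["tool_pos"],o["ft_force"],o["time"])
im=robot.grab_frame("scene"); cv2.imwrite("pics/d.png",im)
a=im[130:220,220:320]; cv2.imwrite("pics/dc.png",cv2.resize(a,None,fx=6,fy=6,interpolation=cv2.INTER_CUBIC))
```

```text
bar row resid -0.6358463557081914
False [0.52329201 0.06827343 0.17563638] [-0.79601457 -0.15747256 -1.2973004 ]
True [0.52338207 0.06826675 0.16312373] [-0.45854611 -0.91091155  5.68616371] 29.2167
```

View pics/dc.png

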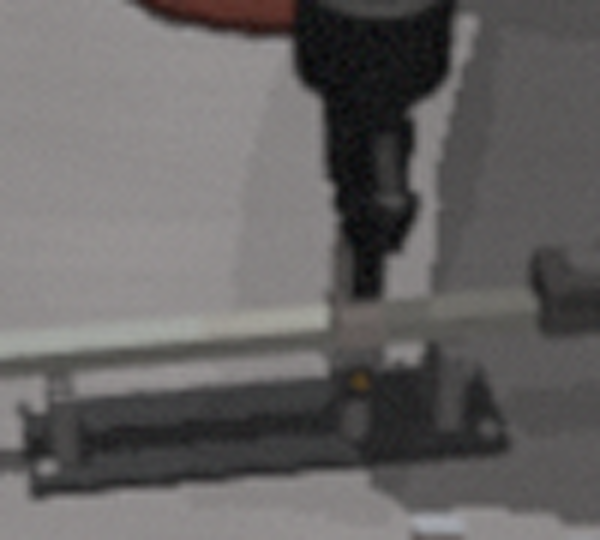

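The clip stopped at TCP z 0.1631, so it is seated. In the crop it spans about 335–385, and the fulcrum pin is at 359 directly below. Releasing.

Run:
```python
from push import *
robot.set_gripper(.04)
robot.line_to(st(.004,0,.25),vel=.08)
robot.move_pose(st(-.33,.0,.35),[180,0,101.8]); robot.pause(1)
im=robot.grab_frame("scene"); tp=robot.grab_frame("top"); cv2.imwrite("pics/e.png",im); cv2.imwrite("pics/et.png",tp)
for c in((245,272),(200,272)): print(c,np.round(tilt(im,*c),2),np.round(tilt(cv2.imread("pics/scene0.png"),*c),2),np.round(tilt(cv2.imread("pics/p4.png"),*c),2))
print(robot.observe()["time"])
a=cv2.resize(im[130:220,190:320],(780,540),interpolation=cv2.INTER_CUBIC); cv2.imwrite("pics/ec.png",a)
```

```text
(245, 272) [ 0.07 -0.45 27.    0.07] [ 3.    2.45 25.    0.04] [ 0.18 -0.38 25.    0.07]
(200, 272) [-0.   -0.49 48.    0.11] [3.03e+00 2.47e+00 7.00e+01 5.00e-02] [ 0.29 -0.29 58.    0.1 ]
33.3083
```

View pics/ec.png

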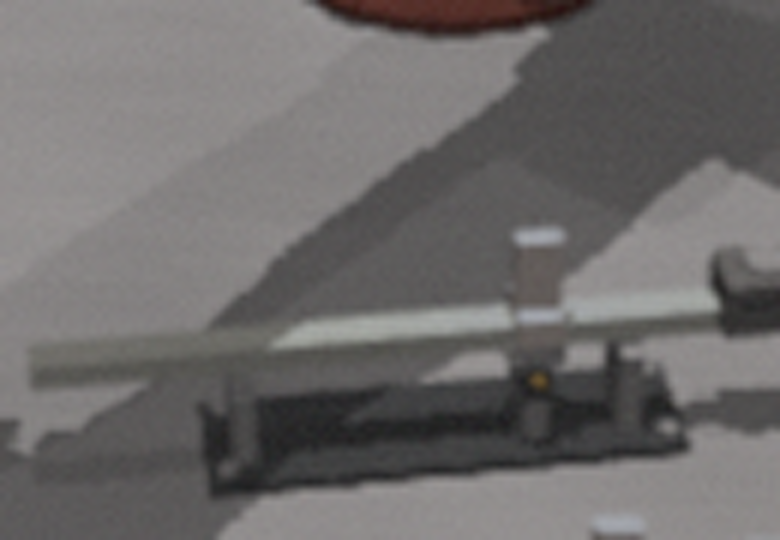

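The clip sits upright astride the bar, centred at about x 540 with the fulcrum pin at 539. The bar is level and clear of both rests. Handing in.

Run:
```python
from push import *
print(np.round(tilt(robot.grab_frame("scene"),245,272),2)); robot.job_done()
```

```text
[ 0.05 -0.46 27.    0.07]
the job is handed in; nothing more can be done
```

The bar is balanced level on the fulcrum with the saddle clip seated above it, and the job is handed in at about 33 s of the 72 s allowed.

- **Sliding the bar:** I pushed it head-first in steps of 8 mm or less, backing off after each one. The tail began to lift after the sixth push, and I finished with steps of 3.5, 2 and 1.7 mm.
- **Placing the clip:** I took the clip farthest to the robot's right. Before lowering it I shifted it 4 mm towards the head, because the camera showed it off-centre in the gripper. It stopped at tool height 0.1631 m, against 0.163 m expected for a full seat.
- **Level:** the last gauge reading was about 0.05°, unchanged over the final second. The start reading was 3.0°, as stated in the task.
- **Clip position:** its centre is at about column 540 and the fulcrum pin at 539 in the enlarged picture, so it is within roughly 1 mm.

**Check that disagreed:** the second tilt estimate, from the bar's height in the picture, reads about 0.5° lower throughout (2.45° at the start, -0.46° at the end). I treated that as a constant calibration offset. The measured change agrees at about 2.9–3.0° either way. Early on the arm's shadow also gave one false tilt reading (-0.68°), so I restricted the gauge to the lit part of the bar.

I did not separately check the moulds, bowl and spatula at the end, but no planned move went near them.

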